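# Close up the bur case on the jeweller's bench

## Robot

A 6-joint arm with a two-finger parallel gripper is mounted at the origin on the work surface. World frame = base frame: x ahead of the robot, y to its left, z up, the work surface at z = 0. Lengths are in m, angles in rad, forces in N, time in s.
With the tool pointing down it reaches from about 0.325 to 0.925 m from the base axis. Payload 3.1 kg.
Tool frame: the origin (TCP) lies midway between the tips of the shut fingers; the grasp point (between the pads) lies 19 mm behind it (robot.grip_point_offset is the distance from the TCP to the grasp point, in m); z points along the fingers, y is the line along which they close (so a half turn about z gives the same grasp; the last joint's range is limited). The gripper opens to 85 mm and grips with 20 to 120 N. Pads are 22 mm wide; open, the fingers measure 114 mm over their backs; the gripper's body (76 mm by 85 mm) begins 54 mm behind the grasp point. The pads swing forward as they close: fully open they stand 13 mm farther back than shut.
Start: joints at [1.077, 0.217, 1.613, -0, 1.311, -0.112], TCP at [0.233, 0.58, 0.231] pointing down, gripper open.
Joint ranges: [-2.75, 2.75], [-0.78, 2.1], [0.31, 2.55], [-1.13, 4.27], [0.13, 2.63], [-2.58, 2.58]. Speed limits (rad/s): [2.79, 2.79, 3.14, 3.14, 3.14, 3.14].

## Interface

Orientations are given as a unit quaternion [w, x, y, z].
In Python, from workcell import robot, cams gives the robot as it stands. The module is installed in compiled form; this text tells all that it offers.
- The arm moves only by the tool jog_arm, never from a script. Its argument "commands" is a list of rows, each an object with "hand": the finger opening in mm, from 0 to 85.4; "slide": the shift along the world's x, y, z in mm, a list of three; "yaw": the turn about the world's z in rad. In form: [{"hand": hand, "slide": [dx, dy, dz], "yaw": yaw}, ...]. A call has 1 to 12 rows; each row is the pose to reach, as a shift and turn from the pose commanded when the call began; what a row does not reach only later rows make up. A row lasts 1/10 s, in which the tool goes at most 50 mm and 8.59 degrees, less where a joint would pass 70% of its speed; a pose out of reach is approached as far as the arm can. A call with a gripper value outside its range is refused whole. The fingers move at their own pace and stop on an object; "grip_force" is the grip in N (left out, the last holds). Time passes only in rows, so rows that repeat a pose let the fingers close. It gives the time, the measured TCP pose, the force, the opening and the grip force at its end, in the units of the state.
- robot.read_state(): the state, without advancing time (a new reading comes with each control period).
- cams.snapshot(name): name is "side" or "top"; returns a dict with "frame" (480x640x3 uint8, red, green, blue), "mtx" (3x3 intrinsics, pixels), "pose" (4x4, takes a point from camera to world coordinates). Camera axes: x right, y down, z forward; pixel columns grow to the right and rows downward; lengths in m; the calibration is good to about 2 mm. A picture is of the moment at which its call begins. There is no depth.
- robot.sign_off(): hands the job in; it is judged then, once.
The state is a dict: "clock": time; "joint_positions": joint angles; "qvel": joint speeds; "tau": joint torques, N m; "eef_pos": TCP position; "orientation": TCP orientation; "wrist_force": force on the tool from outside, world axes, zero at the start; "ft_torque": the same for the moment, N m; "finger_gap": finger opening in m; "grasp_force": force on a finger pad.
Only numpy, scipy, OpenCV 4.12 (cv2) and the standard library are available. Lean on these libraries where they do the work, as an engineer would, in place of code of your own. Each camera call takes 0.05 s, during which the arm holds its last target. There are 200 camera calls.

## Task

Close up the small wooden bur case: with the fingertips, push both of its drawers fully home, and only then swing its lid down until it is fully shut (the brass tongue on the lid locks the drawers, so the lid goes last and is not slammed). Pick nothing up: the case stays standing where it is, not lifted or shoved along the bench, and the jar, wire spool, file and steel block around it are left alone.

Things in the scene. Friction and masses are not known exactly. Their poses are not given: they have to be found in the camera images.
- case: dark wooden case, 150 mm deep (x) by 250 mm wide (y), rim 75 mm above the bench, 85 mm high with the lid shut; about 3.7 kg in all, loose on the bench, slides if pushed with more than about 15 N. Origin: centre of its underside; x axis points to its back (hinge side), y to its left, z up. Two drawers side by side in its front (the -x side, towards the robot) below an open compartment tray, which the lid covers
- drawer_left (a joint): how far the left (+y) drawer is pulled out, m: 0 = fully home with its front flush with the case's front, at most 0.09; it slides along the case's x axis with 1.5 N of friction and stays where it is left
- drawer_right (a joint): the same for the right (-y) drawer
- drawer_left_front (a point): centre of the left drawer's front face, 28 mm above the bench: an upright flat panel 114 mm wide, 40 mm high (8 to 48 mm above the bench), 10 mm thick, medium brown with a flat brass plate, no knob; the point moves with the drawer, axes as the case's; push it along the case's +x
- drawer_right_front (a point): the same for the right drawer
- lid (a joint): lid angle, rad: 0 = shut, lying on the rim; pi/2 = upright; starts standing open at 1.25 to 1.5. The hinge is stiff (0.25 N m of friction): the lid stays at any angle and must be pushed all the way
- lid_hinge (a point): middle of the hinge line, at the back of the rim (75 mm behind the case's centre, 75 mm above the bench), axes as the case's; the hinge line runs along the case's y
- lid_edge (a point): middle of the free edge of the lid, on its outer face (uppermost when shut). The lid is a medium brown panel 150 mm from hinge to free edge, 250 mm wide, 10 mm thick; its underside passes through the hinge line. Its axes turn with the lid: -x from hinge to free edge, z out of the outer face. A brass tongue 30 mm wide stands off the middle of the free edge, reaching 31 mm past the underside; it hangs 3 mm in front of the drawers when shut
- jar: closed glass jar with white cap, 48 mm across, 65 mm high, origin at the centre of its underside; leave alone
- spool: dark steel wire spool, 48 mm across, 50 mm high, origin at the centre of its underside; leave alone
- file: file lying on the bench, 210 mm long along its x (wooden handle to -x), 26 mm high, origin on the bench below the joint of handle and blade; leave alone
- block: steel bench block 75 x 60 x 30 mm, origin at the centre of its underside; leave alone

How it is judged:
By the outcome, as a careful person would: the job done as asked, in the order asked, and still so for the second after the job is handed in, with the robot touching nothing.
It also fails if it takes over 64 s, if anything falls off the work surface, if the arm or the gripper's body presses on something with over 40 N, if the wrist force passes 120 N, or if a joint passes its speed limit or range.

## Working session

There is one attempt and no reset: what is moved stays moved. The work goes in short steps, Python scripts to look and compute and a tool call to move; the robot and the scene stay as the last step left them, time stands still between calls to the robot, and variables do not carry over. Pictures are saved under pics/ and viewed, at most 10 in all, crops included, and the job is handed in when it is done.

Besides the shell and the picture viewer there is one more tool, called by a JSON object that holds its "fn" and its "kwargs", one argument or row to a line. jog_arm: Moves the arm, as the interface text tells. Its arguments: {"type":"object","properties":{"commands":{"type":"array"},"grip_force":{"type":"number"}},"required":["commands"]}

```bash
mkdir -p pics
cat > h.py <<'E'
import numpy as np, cv2
from workcell import robot, cams
def snap(n,f):
    s=cams.snapshot(n); cv2.imwrite(f'pics/{f}.png',s['frame'][:,:,::-1]); np.savez(f'pics/{f}.npz',**s); return s
def onplane(s,uv,z):
    K,P=np.array(s['mtx']),np.array(s['pose']); uv=np.atleast_2d(np.array(uv,float))
    d=np.c_[uv,np.ones(len(uv))]@np.linalg.inv(K).T@P[:3,:3].T; o=P[:3,3]
    return o+d*((z-o[2])/d[:,2])[:,None]
def proj(s,X):
    K,P=np.array(s['mtx']),np.array(s['pose']); c=(np.atleast_2d(X)-P[:3,3])@P[:3,:3]@K.T
    return c[:,:2]/c[:,2:]
E
python3 - <<'E'
from h import *
for n in('top','side'):
    s=snap(n,n+'0'); print(n,np.round(s['pose'],3).tolist(),np.round(s['mtx'],1).tolist())
E
```

```text
top [[0.022, -0.991, 0.134, 0.419], [-1.0, -0.022, -0.004, 0.009], [0.007, -0.134, -0.991, 1.416], [0.0, 0.0, 0.0, 1.0]] [[571.0, 0.0, 317.1], [0.0, 571.0, 242.2], [0.0, 0.0, 1.0]]
side [[0.813, -0.406, 0.418, 0.098], [-0.582, -0.581, 0.568, -0.66], [0.012, -0.705, -0.709, 0.921], [0.0, 0.0, 0.0, 1.0]] [[541.7, 0.0, 331.0], [0.0, 541.7, 240.4], [0.0, 0.0, 1.0]]
```

View pics/top0.png

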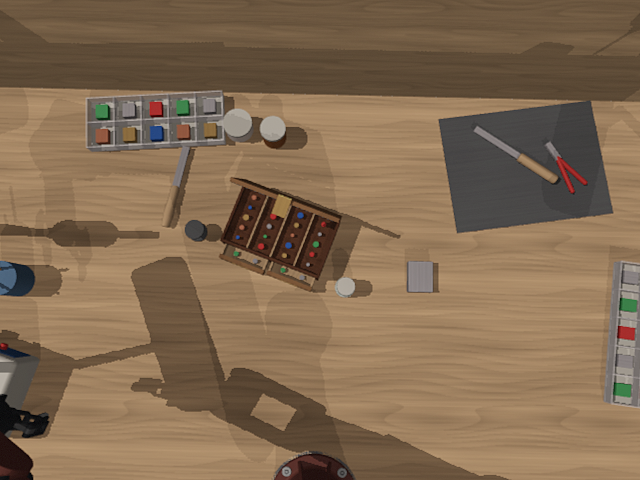

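View pics/side0.png

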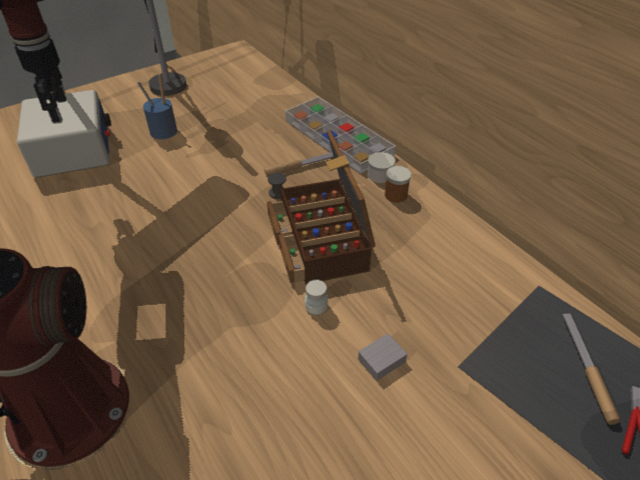

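The top view shows the case at about (280,235), turned about −20°. The drawers stick out at the lower edge, the spool is at (195,230) and the jar at (345,287). I'll enlarge both views.

Run:
```python
import cv2
a=cv2.imread('pics/top0.png')[165:305,205:365]; cv2.imwrite('pics/tc.png',cv2.resize(a,None,fx=4.2,fy=4.2,interpolation=cv2.INTER_CUBIC))
a=cv2.imread('pics/side0.png')[130:290,255:415]; cv2.imwrite('pics/sc.png',cv2.resize(a,None,fx=3.75,fy=3.75,interpolation=cv2.INTER_CUBIC))
```

```text
(no output)
```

View pics/tc.png

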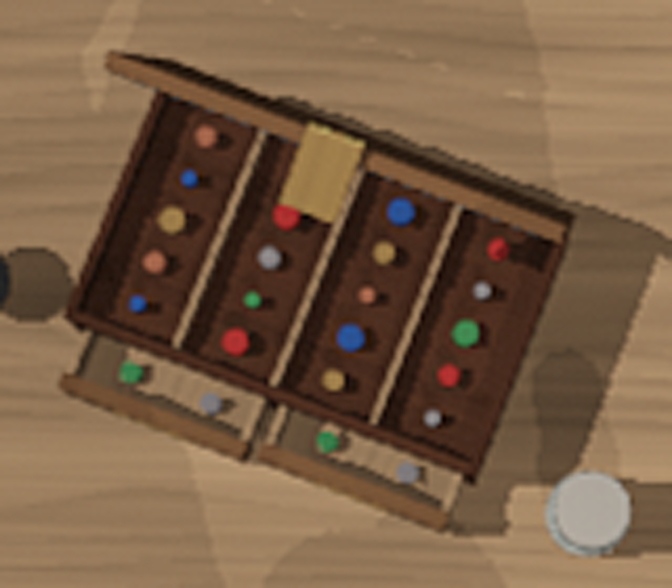

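View pics/sc.png

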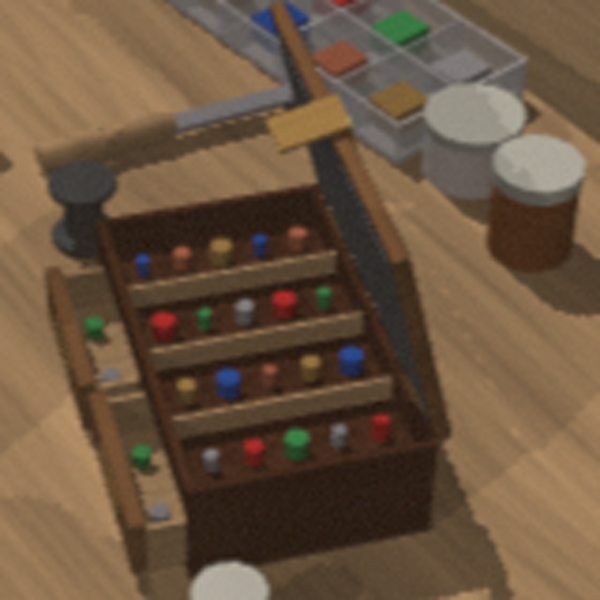

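The crops show the rim's front corners at crop (70,318) and (475,475). The drawer front edges run (62,385)–(248,460) and (260,460)–(443,530), and the lid's free edge runs from (110,55) to (572,215), standing nearly upright.

Run:
```python
from h import *
from scipy.optimize import least_squares
s=dict(np.load('pics/top0.npz')); q=dict(np.load('pics/side0.npz'))
T=lambda p:np.array(p,float)/4.2+[205,165]
S=lambda p:np.array(p,float)/3.75+[255,130]
# named points in case frame -> pixel correspondences (x,y,z); unknowns cx,cy,yaw,dl,dr,lid
def pts(v):
    dl,dr,a=v[3:]
    L=lambda y,t:[75-150*np.cos(a)+t*np.sin(a)*1,y,75+150*np.sin(a)+t*np.cos(a)] # outer normal (sin a,0,cos a)
    top=[[-75,125,75],[-75,-125,75],[-75-dl,118,48],[-75-dl,4,48],[-75-dr,-4,48],[-75-dr,-118,48],L(125,0),L(-125,10)]
    side=[[-75,125,75],[-75,-125,75],[-75-dl,118,48],[-75-dr,-118,48],[-75-dr,-4,48],L(125,10),L(-125,10)]
    c,n=np.cos(v[2]),np.sin(v[2])
    W=lambda P:np.array(P)@np.array([[c,n,0],[-n,c,0],[0,0,1]])/1000+[v[0],v[1],0]
    return W(top),W(side)
ut=T([(70,318),(475,475),(62,385),(248,460),(262,460),(443,530),(110,58),(572,215)])
us=S([(100,222),(188,490),(50,270),(135,545),(95,392),(278,5),(408,255)])
f=lambda v:np.r_[proj(s,pts(v)[0])-ut,proj(q,pts(v)[1])-us].ravel()
r=least_squares(f,[.45,.07,-.35,40,40,1.35],x_scale=[.1,.1,.1,10,10,.1],loss='soft_l1')
print(np.round(r.x,4)); print(np.round(f(r.x).reshape(-1,2),1).tolist())
c,n=np.cos(r.x[2]),np.sin(r.x[2]);R=np.array([[c,-n],[n,c]])
# jar cap, spool top
for nme,p,z in(('jar',(345,287),.065),('spool',(195.5,230.5),.05)):
    w=onplane(s,p,z)[0]; print(nme,w.round(3),'case frame',(R.T@(w[:2]-r.x[:2])).round(3))
for nme,z,d in(('left',1,r.x[3]),('right',-1,r.x[4])): print(nme,(r.x[:2]+R@[-.075-d/1000,.061*z]).round(4))
print('x axis',c,n); st=robot.read_state(); print(st['eef_pos'],st['orientation'],st['clock'])
```

```text
[ 0.6279  0.0889 -0.3472 35.8959 32.5885  1.3417]
[[-0.8, -0.4], [1.2, 0.3], [-0.1, 0.0], [-0.4, -0.8], [-0.1, -0.9], [1.1, -0.3], [-0.6, 2.1], [0.2, 2.0], [-0.6, -0.4], [0.5, 1.4], [-0.5, -0.5], [-0.6, -4.2], [-0.9, 0.6], [2.5, -1.8], [2.3, 0.8]]
jar [ 0.497 -0.064  0.065] case frame [-0.071 -0.189]
spool [0.626 0.298 0.05 ] case frame [-0.073  0.196]
left [0.5444 0.184 ]
right [0.506  0.0681]
x axis 0.9403183578864664 -0.340296026749798
[0.2324946  0.57934333 0.23007296] [-3.30700712e-04  1.89751801e-01  9.81831472e-01 -1.05161802e-03] 0.1
```

{"fn": "jog_arm", "kwargs": {
  "commands": [
    {"hand": 0, "slide": [30, -40, 0], "yaw": 0.035},
    {"hand": 0, "slide": [60, -80, 0], "yaw": 0.035},
    {"hand": 0, "slide": [90, -120, 0], "yaw": 0.035},
    {"hand": 0, "slide": [120, -160, 0], "yaw": 0.035},
    {"hand": 0, "slide": [150, -200, 0], "yaw": 0.035},
    {"hand": 0, "slide": [180, -240, 0], "yaw": 0.035},
    {"hand": 0, "slide": [210, -280, 0], "yaw": 0.035},
    {"hand": 0, "slide": [240, -320, 0], "yaw": 0.035},
    {"hand": 0, "slide": [265, -355, 0], "yaw": 0.035},
    {"hand": 0, "slide": [280, -380, 0], "yaw": 0.035},
    {"hand": 0, "slide": [282, -385, 0], "yaw": 0.035},
    {"hand": 0, "slide": [282, -385, 0], "yaw": 0.035}
  ]
}}

```text
clock: 1.3
eef_pos: [0.5147, 0.1943, 0.2307]
orientation: [-0.001, 0.174, 0.985, -0.0]
wrist_force: [-0.6, 0.9, 0.0]
finger_gap: -0.0002
grasp_force: 0.0
```

{"fn": "jog_arm", "kwargs": {
  "commands": [
    {"hand": 0, "slide": [0, 0, -30], "yaw": 0},
    {"hand": 0, "slide": [0, 0, -60], "yaw": 0},
    {"hand": 0, "slide": [0, 0, -90], "yaw": 0},
    {"hand": 0, "slide": [0, 0, -120], "yaw": 0},
    {"hand": 0, "slide": [0, 0, -145], "yaw": 0},
    {"hand": 0, "slide": [0, 0, -165], "yaw": 0},
    {"hand": 0, "slide": [0, 0, -180], "yaw": 0},
    {"hand": 0, "slide": [0, 0, -192], "yaw": 0},
    {"hand": 0, "slide": [0, 0, -200], "yaw": 0},
    {"hand": 0, "slide": [0, 0, -203], "yaw": 0},
    {"hand": 0, "slide": [0, 0, -203], "yaw": 0}
  ]
}}

```text
clock: 2.4
eef_pos: [0.515, 0.1952, 0.0284]
orientation: [0.0, 0.173, 0.985, 0.0]
wrist_force: [0.6, -0.2, -0.3]
finger_gap: 0.0002
grasp_force: 0.0
```

Run:
```python
from h import *
s=snap('side','side1');a=s['frame'][130:330,215:415,::-1]
cv2.imwrite('pics/s1.png',cv2.resize(a,None,fx=3,fy=3,interpolation=cv2.INTER_CUBIC))
```

```text
(no output)
```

View pics/s1.png

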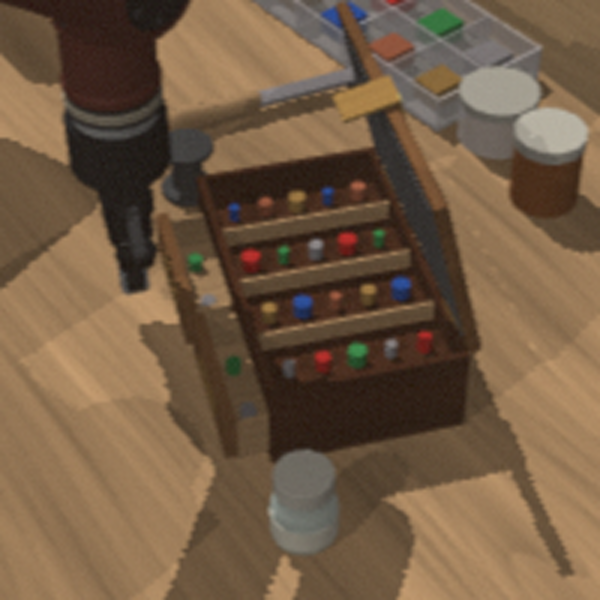

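The fingertips (crop 135,285) stand clear in front of the left drawer. I push along the case's +x, slowing as I near home.

{"fn": "jog_arm", "kwargs": {
  "commands": [
    {"hand": 0, "slide": [7.5, -2.7, 0], "yaw": 0},
    {"hand": 0, "slide": [14, -5.1, 0], "yaw": 0},
    {"hand": 0, "slide": [18.8, -6.8, 0], "yaw": 0},
    {"hand": 0, "slide": [23.5, -8.5, 0], "yaw": 0},
    {"hand": 0, "slide": [28.2, -10.2, 0], "yaw": 0},
    {"hand": 0, "slide": [32.9, -11.9, 0], "yaw": 0},
    {"hand": 0, "slide": [37.6, -13.6, 0], "yaw": 0},
    {"hand": 0, "slide": [42.3, -15.3, 0], "yaw": 0},
    {"hand": 0, "slide": [45.1, -16.3, 0], "yaw": 0},
    {"hand": 0, "slide": [46.1, -16.7, 0], "yaw": 0},
    {"hand": 0, "slide": [47, -17, 0], "yaw": 0}
  ]
}}

```text
clock: 3.55
eef_pos: [0.5618, 0.1779, 0.0282]
orientation: [-0.0, 0.173, 0.985, -0.0]
wrist_force: [-1.6, -0.2, 0.7]
finger_gap: 0.0002
grasp_force: 0.8
```

Contact, pushing at about 1.6 N. I go on in 1 mm steps.

{"fn": "jog_arm", "kwargs": {
  "commands": [
    {"hand": 0, "slide": [1, -0.3, 0], "yaw": 0},
    {"hand": 0, "slide": [1.9, -0.7, 0], "yaw": 0},
    {"hand": 0, "slide": [2.8, -1, 0], "yaw": 0},
    {"hand": 0, "slide": [2.8, -1, 0], "yaw": 0}
  ]
}}

```text
clock: 3.95
eef_pos: [0.5647, 0.1769, 0.0282]
orientation: [0.0, 0.173, 0.985, -0.0]
wrist_force: [-1.5, 0.7, -0.5]
finger_gap: 0.0001
grasp_force: 0.5
```

{"fn": "jog_arm", "kwargs": {
  "commands": [
    {"hand": 0, "slide": [0.9, -0.3, 0], "yaw": 0},
    {"hand": 0, "slide": [0.9, -0.3, 0], "yaw": 0}
  ]
}}

```text
clock: 4.15
eef_pos: [0.5647, 0.1769, 0.0281]
orientation: [-0.001, 0.173, 0.985, -0.0]
wrist_force: [-3.6, 1.6, 1.1]
finger_gap: 0.0002
grasp_force: 0.0
```

{"fn": "jog_arm", "kwargs": {
  "commands": [
    {"hand": 0, "slide": [0.9, -0.3, 0], "yaw": 0},
    {"hand": 0, "slide": [0.9, -0.3, 0], "yaw": 0}
  ]
}}

```text
clock: 4.35
eef_pos: [0.5647, 0.1769, 0.0278]
orientation: [-0.002, 0.173, 0.985, -0.0]
wrist_force: [-5.6, 1.6, 2.7]
finger_gap: 0.0001
grasp_force: 0.0
```

The left drawer is home: the TCP stopped while the force kept rising. Back off and go to the right drawer.

{"fn": "jog_arm", "kwargs": {
  "commands": [
    {"hand": 0, "slide": [-10, 3.6, 0], "yaw": 0},
    {"hand": 0, "slide": [-30, 11, 0], "yaw": 0},
    {"hand": 0, "slide": [-56, 20, 0], "yaw": 0},
    {"hand": 0, "slide": [-62, 2, 0], "yaw": 0},
    {"hand": 0, "slide": [-74, -28, 0], "yaw": 0},
    {"hand": 0, "slide": [-86, -60, 0], "yaw": 0},
    {"hand": 0, "slide": [-95, -86, 0], "yaw": 0},
    {"hand": 0, "slide": [-98, -94, 0], "yaw": 0},
    {"hand": 0, "slide": [-98, -94, 0], "yaw": 0}
  ]
}}

```text
clock: 5.25
eef_pos: [0.4688, 0.0817, 0.0286]
orientation: [0.001, 0.174, 0.985, 0.0]
wrist_force: [-0.8, -0.5, 0.0]
finger_gap: 0.0001
grasp_force: 0.0
```

{"fn": "jog_arm", "kwargs": {
  "commands": [
    {"hand": 0, "slide": [9.4, -3.4, 0], "yaw": 0},
    {"hand": 0, "slide": [16, -5.8, 0], "yaw": 0},
    {"hand": 0, "slide": [20.7, -7.5, 0], "yaw": 0},
    {"hand": 0, "slide": [25.4, -9.2, 0], "yaw": 0},
    {"hand": 0, "slide": [30.1, -10.9, 0], "yaw": 0},
    {"hand": 0, "slide": [34.8, -12.6, 0], "yaw": 0},
    {"hand": 0, "slide": [39.5, -14.3, 0], "yaw": 0},
    {"hand": 0, "slide": [43.2, -15.6, 0], "yaw": 0},
    {"hand": 0, "slide": [47, -17, 0], "yaw": 0},
    {"hand": 0, "slide": [49.8, -18, 0], "yaw": 0},
    {"hand": 0, "slide": [50.8, -18.4, 0], "yaw": 0}
  ]
}}

```text
clock: 6.35
eef_pos: [0.5194, 0.0638, 0.0282]
orientation: [-0.0, 0.173, 0.985, -0.0]
wrist_force: [-1.1, 1.2, -0.4]
finger_gap: -0.0001
grasp_force: 0.8
```

{"fn": "jog_arm", "kwargs": {
  "commands": [
    {"hand": 0, "slide": [0.9, -0.3, 0], "yaw": 0},
    {"hand": 0, "slide": [1.9, -0.7, 0], "yaw": 0},
    {"hand": 0, "slide": [2.8, -1, 0], "yaw": 0},
    {"hand": 0, "slide": [3.8, -1.4, 0], "yaw": 0},
    {"hand": 0, "slide": [3.8, -1.4, 0], "yaw": 0}
  ]
}}

```text
clock: 6.85
eef_pos: [0.5231, 0.0625, 0.0283]
orientation: [0.0, 0.173, 0.985, -0.0]
wrist_force: [-1.4, 0.4, -1.1]
finger_gap: 0.0001
grasp_force: 0.6
```

{"fn": "jog_arm", "kwargs": {
  "commands": [
    {"hand": 0, "slide": [0.9, -0.3, 0], "yaw": 0},
    {"hand": 0, "slide": [0.9, -0.3, 0], "yaw": 0}
  ]
}}

```text
clock: 7.05
eef_pos: [0.5232, 0.0624, 0.0282]
orientation: [-0.001, 0.173, 0.985, -0.0]
wrist_force: [-4.4, 2.3, 2.6]
finger_gap: -0.0002
grasp_force: 0.0
```

{"fn": "jog_arm", "kwargs": {
  "commands": [
    {"hand": 0, "slide": [0.9, -0.3, 0], "yaw": 0},
    {"hand": 0, "slide": [0.9, -0.3, 0], "yaw": 0}
  ]
}}

```text
clock: 7.25
eef_pos: [0.5231, 0.0624, 0.0279]
orientation: [-0.002, 0.173, 0.985, -0.0]
wrist_force: [-5.8, 2.7, 3.1]
finger_gap: -0.0005
grasp_force: 0.0
```

Both drawers stopped on the same line. Back off, rise and check.

{"fn": "jog_arm", "kwargs": {
  "commands": [
    {"hand": 0, "slide": [-10, 3.6, 0], "yaw": 0},
    {"hand": 0, "slide": [-30, 11, 0], "yaw": 0},
    {"hand": 0, "slide": [-45, 16, 25], "yaw": 0},
    {"hand": 0, "slide": [-45, 16, 65], "yaw": 0},
    {"hand": 0, "slide": [-45, 16, 110], "yaw": 0},
    {"hand": 0, "slide": [-45, 16, 155], "yaw": 0},
    {"hand": 0, "slide": [-45, 16, 200], "yaw": 0},
    {"hand": 0, "slide": [-45, 16, 235], "yaw": 0},
    {"hand": 0, "slide": [-45, 16, 255], "yaw": 0},
    {"hand": 0, "slide": [-45, 16, 262], "yaw": 0},
    {"hand": 0, "slide": [-45, 16, 262], "yaw": 0}
  ]
}}

```text
clock: 8.35
eef_pos: [0.4807, 0.078, 0.2916]
orientation: [0.002, 0.173, 0.985, 0.0]
wrist_force: [0.6, -0.9, -0.3]
finger_gap: -0.0002
grasp_force: 0.0
```

Run:
```python
from h import *
s=snap('side','side2');a=s['frame'][130:290,255:415,::-1]
t=snap('top','top2');b=t['frame'][165:305,205:365,::-1]
a=cv2.resize(a,(400,400),interpolation=cv2.INTER_CUBIC);b=cv2.resize(b,(400,350),interpolation=cv2.INTER_CUBIC)
cv2.imwrite('pics/c2.png',np.hstack([a,np.vstack([b,np.zeros((50,400,3),np.uint8)])]))
```

```text
(no output)
```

View pics/c2.png

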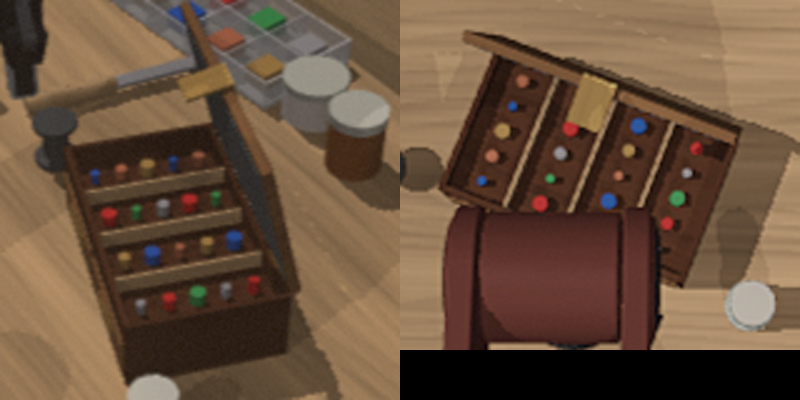

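The picture shows both drawer fronts flush and the case unmoved. The lid is still open, with its top edge at left-crop (185,10)–(265,170). Now I go over it and behind.

{"fn": "jog_arm", "kwargs": {
  "commands": [
    {"hand": 0, "slide": [35, -4, 0], "yaw": 0},
    {"hand": 0, "slide": [75, -8, 0], "yaw": 0},
    {"hand": 0, "slide": [115, -12, 0], "yaw": 0},
    {"hand": 0, "slide": [155, -16, 0], "yaw": 0},
    {"hand": 0, "slide": [195, -20, 0], "yaw": 0},
    {"hand": 0, "slide": [230, -24, 0], "yaw": 0},
    {"hand": 0, "slide": [249, -26, 0], "yaw": 0},
    {"hand": 0, "slide": [249, -26, -25], "yaw": 0},
    {"hand": 0, "slide": [249, -26, -60], "yaw": 0},
    {"hand": 0, "slide": [249, -26, -85], "yaw": 0},
    {"hand": 0, "slide": [249, -26, -92], "yaw": 0},
    {"hand": 0, "slide": [249, -26, -92], "yaw": 0}
  ]
}}

```text
clock: 9.65
eef_pos: [0.7268, 0.052, 0.1941]
orientation: [-0.003, 0.173, 0.985, -0.001]
wrist_force: [-0.1, 0.2, -0.2]
finger_gap: -0.0001
grasp_force: 0.0
```

```bash
cat > lid.py <<'E'
from h import *
import sys
p=robot.read_state()['eef_pos']; print(np.round(p,4))
c,n=np.cos(-.3472),np.sin(-.3472); o=np.array([.6264,.0896])
print('case xy',(np.array([[c,n],[-n,c]])@(p[:2]-o)).round(4))
for th in np.arange(1.45,-.01,-.05):
    X=75-125*np.cos(th)+10*np.sin(th)+11; Z=75+125*np.sin(th)+10*np.cos(th)
    w=np.r_[o*1000+[c*X,n*X],Z]; print(round(th,2),(w-np.array(p)*1000).round(1))
E
python3 lid.py
```

```text
[0.7268 0.052  0.1941]
case xy [ 0.1072 -0.0012]
1.45 [-24.4  10.1   6.2]
1.4 [-30.2  12.2   5.8]
1.35 [-36.1  14.3   5. ]
1.3 [-41.9  16.4   4. ]
1.25 [-47.7  18.5   2.7]
1.2 [-53.4  20.6   1. ]
1.15 [-59.   22.6  -0.9]
1.1 [-64.5  24.6  -3.2]
1.05 [-69.9  26.5  -5.7]
1.0 [-75.1  28.4  -8.5]
0.95 [-80.3  30.3 -11.6]
0.9 [-85.2  32.1 -15. ]
0.85 [-90.   33.8 -18.6]
0.8 [-94.7  35.5 -22.5]
0.75 [-99.1  37.1 -26.6]
0.7 [-103.4   38.7  -30.9]
0.65 [-107.4   40.1  -35.5]
0.6 [-111.2   41.5  -40.3]
0.55 [-114.8   42.8  -45.3]
0.5 [-118.2   44.   -50.4]
0.45 [-121.3   45.1  -55.7]
0.4 [-124.1   46.2  -61.2]
0.35 [-126.7   47.1  -66.9]
0.3 [-129.    47.9  -72.6]
0.25 [-131.1   48.7  -78.5]
0.2 [-132.9   49.3  -84.5]
0.15 [-134.4   49.9  -90.6]
0.1 [-135.6   50.3  -96.7]
0.05 [-136.5   50.6 -102.9]
-0.0 [-137.1   50.9 -109.1]
```

Run:
```python
from h import *
s=snap('side','side3');a=s['frame'][60:290,225:455,::-1]
cv2.imwrite('pics/c3.png',cv2.resize(a,(500,500),interpolation=cv2.INTER_CUBIC))
```

```text
(no output)
```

View pics/c3.png

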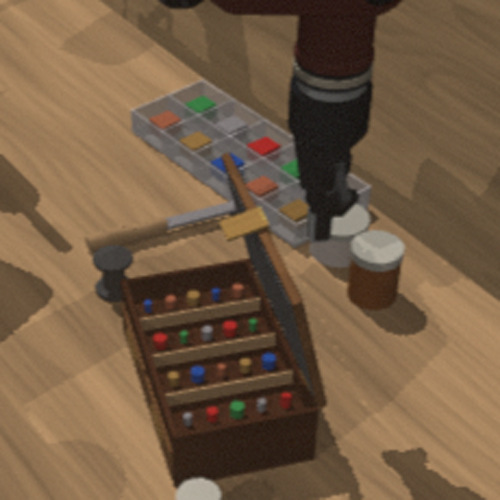

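The fingertips (crop 320,235) hang behind the lid with a clear gap. I start pushing it down along the arc.

{"fn": "jog_arm", "kwargs": {
  "commands": [
    {"hand": 0, "slide": [-12, 4.5, 2], "yaw": 0},
    {"hand": 0, "slide": [-24, 9, 3], "yaw": 0},
    {"hand": 0, "slide": [-30, 12, 3], "yaw": 0},
    {"hand": 0, "slide": [-36, 14, 2], "yaw": 0},
    {"hand": 0, "slide": [-42, 16, 1], "yaw": 0},
    {"hand": 0, "slide": [-48, 18.5, 0], "yaw": 0},
    {"hand": 0, "slide": [-53, 20.5, -2], "yaw": 0},
    {"hand": 0, "slide": [-59, 22.5, -4], "yaw": 0},
    {"hand": 0, "slide": [-64.5, 24.5, -6], "yaw": 0},
    {"hand": 0, "slide": [-70, 26.5, -9], "yaw": 0},
    {"hand": 0, "slide": [-75, 28.5, -12], "yaw": 0},
    {"hand": 0, "slide": [-75, 28.5, -12], "yaw": 0}
  ]
}}

```text
clock: 10.9
eef_pos: [0.6523, 0.081, 0.1851]
orientation: [-0.001, 0.172, 0.985, -0.0]
wrist_force: [0.1, 0.1, 0.5]
finger_gap: -0.0004
grasp_force: 0.0
```

```bash
python3 lid.py | awk 'NR<3||$1<1.05'
```

```text
[0.6523 0.081  0.1851]
case xy [0.0273 0.0007]
1.0 [-0.6 -0.5  0.5]
0.95 [-5.7  1.4 -2.6]
0.9 [-10.7   3.2  -6. ]
0.85 [-15.5   4.9  -9.6]
0.8 [-20.2   6.6 -13.5]
0.75 [-24.6   8.2 -17.6]
0.7 [-28.9   9.7 -21.9]
0.65 [-32.9  11.2 -26.5]
0.6 [-36.7  12.6 -31.3]
0.55 [-40.3  13.9 -36.2]
0.5 [-43.7  15.1 -41.4]
0.45 [-46.8  16.2 -46.7]
0.4 [-49.6  17.2 -52.2]
0.35 [-52.2  18.2 -57.8]
0.3 [-54.5  19.  -63.6]
0.25 [-56.6  19.8 -69.5]
0.2 [-58.3  20.4 -75.5]
0.15 [-59.8  20.9 -81.5]
0.1 [-61.   21.4 -87.7]
0.05 [-61.9  21.7 -93.9]
-0.0 [ -62.6   21.9 -100.1]
```

{"fn": "jog_arm", "kwargs": {
  "commands": [
    {"hand": 0, "slide": [-5.7, 1.5, -3], "yaw": 0},
    {"hand": 0, "slide": [-10.7, 3.2, -6], "yaw": 0},
    {"hand": 0, "slide": [-15.5, 5, -10], "yaw": 0},
    {"hand": 0, "slide": [-20, 6.6, -13.5], "yaw": 0},
    {"hand": 0, "slide": [-24.6, 8, -17.6], "yaw": 0},
    {"hand": 0, "slide": [-29, 9.7, -22], "yaw": 0},
    {"hand": 0, "slide": [-33, 11, -26.5], "yaw": 0},
    {"hand": 0, "slide": [-36.7, 12.5, -31], "yaw": 0},
    {"hand": 0, "slide": [-40, 14, -36], "yaw": 0}
  ]
}}

```text
clock: 11.8
eef_pos: [0.6133, 0.0944, 0.1499]
orientation: [-0.0, 0.172, 0.985, -0.0]
wrist_force: [-0.0, 0.5, 1.3]
finger_gap: 0.0002
grasp_force: 0.6
```

```bash
python3 lid.py | awk 'NR<3||$1<0.61'
python3 - <<'E'
from h import *
s=snap('side','side4');a=s['frame'][60:290,225:455,::-1]
cv2.imwrite('pics/c4.png',cv2.resize(a,(500,500),interpolation=cv2.INTER_CUBIC))
E
```

```text
[0.6133 0.0944 0.1499]
case xy [-0.014   0.0001]
0.6 [ 2.3 -0.9  4. ]
0.55 [-1.3  0.4 -1. ]
0.5 [-4.6  1.6 -6.2]
0.45 [ -7.7   2.7 -11.5]
0.4 [-10.6   3.7 -17. ]
0.35 [-13.2   4.7 -22.6]
0.3 [-15.5   5.5 -28.4]
0.25 [-17.6   6.3 -34.2]
0.2 [-19.3   6.9 -40.2]
0.15 [-20.8   7.4 -46.3]
0.1 [-22.    7.9 -52.4]
0.05 [-22.9   8.2 -58.6]
-0.0 [-23.5   8.4 -64.9]
```

View pics/c4.png

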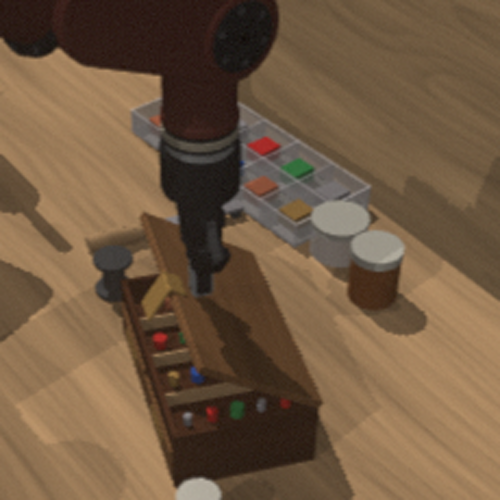

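The lid is following the fingertips (crop 200,285) and is about half shut. Continue, slower towards the end.

{"fn": "jog_arm", "kwargs": {
  "commands": [
    {"hand": 0, "slide": [-4.6, 1.6, -6], "yaw": 0},
    {"hand": 0, "slide": [-7.7, 2.7, -11.5], "yaw": 0},
    {"hand": 0, "slide": [-10.6, 3.7, -17], "yaw": 0},
    {"hand": 0, "slide": [-13, 4.7, -22.5], "yaw": 0},
    {"hand": 0, "slide": [-15.5, 5.5, -28], "yaw": 0},
    {"hand": 0, "slide": [-17.5, 6.3, -33], "yaw": 0},
    {"hand": 0, "slide": [-19, 6.9, -38], "yaw": 0},
    {"hand": 0, "slide": [-20, 7.2, -42], "yaw": 0},
    {"hand": 0, "slide": [-20.8, 7.4, -46], "yaw": 0},
    {"hand": 0, "slide": [-21.4, 7.7, -49], "yaw": 0},
    {"hand": 0, "slide": [-22, 7.9, -52], "yaw": 0}
  ]
}}

```text
clock: 12.95
eef_pos: [0.5915, 0.1026, 0.0979]
orientation: [-0.0, 0.173, 0.985, 0.0]
wrist_force: [-0.8, 0.1, 1.2]
finger_gap: 0.0003
grasp_force: 0.5
```

{"fn": "jog_arm", "kwargs": {
  "commands": [
    {"hand": 0, "slide": [-0.3, 0.1, -2], "yaw": 0},
    {"hand": 0, "slide": [-0.6, 0.2, -4], "yaw": 0},
    {"hand": 0, "slide": [-0.9, 0.3, -6], "yaw": 0},
    {"hand": 0, "slide": [-1.2, 0.4, -7.5], "yaw": 0},
    {"hand": 0, "slide": [-1.3, 0.4, -9], "yaw": 0},
    {"hand": 0, "slide": [-1.4, 0.4, -10], "yaw": 0}
  ]
}}

```text
clock: 13.55
eef_pos: [0.5905, 0.1029, 0.0882]
orientation: [0.0, 0.173, 0.985, 0.0]
wrist_force: [-0.6, 0.5, 0.9]
finger_gap: 0.0004
grasp_force: 0.4
```

Lid shut is expected at z≈0.085. The last millimetres go by force.

{"fn": "jog_arm", "kwargs": {
  "commands": [
    {"hand": 0, "slide": [0, 0, -1], "yaw": 0},
    {"hand": 0, "slide": [0, 0, -2], "yaw": 0},
    {"hand": 0, "slide": [0, 0, -3], "yaw": 0},
    {"hand": 0, "slide": [0, 0, -3], "yaw": 0}
  ]
}}

```text
clock: 13.95
eef_pos: [0.5905, 0.1027, 0.0851]
orientation: [0.0, 0.172, 0.985, -0.0]
wrist_force: [0.7, -0.5, 0.3]
finger_gap: -0.0002
grasp_force: 0.0
```

{"fn": "jog_arm", "kwargs": {
  "commands": [
    {"hand": 0, "slide": [0, 0, -0.5], "yaw": 0},
    {"hand": 0, "slide": [0, 0, -1], "yaw": 0},
    {"hand": 0, "slide": [0, 0, -1], "yaw": 0}
  ]
}}

```text
clock: 14.25
eef_pos: [0.5906, 0.1027, 0.085]
orientation: [0.0, 0.172, 0.985, -0.0]
wrist_force: [-1.7, -0.0, 5.3]
finger_gap: -0.0001
grasp_force: 2.5
```

{"fn": "jog_arm", "kwargs": {
  "commands": [
    {"hand": 0, "slide": [0, 0, -0.5], "yaw": 0},
    {"hand": 0, "slide": [0, 0, -1], "yaw": 0},
    {"hand": 0, "slide": [0, 0, -1], "yaw": 0}
  ]
}}

```text
clock: 14.55
eef_pos: [0.5906, 0.1027, 0.085]
orientation: [-0.0, 0.172, 0.985, -0.0]
wrist_force: [-4.5, 0.4, 9.6]
finger_gap: 0.0001
grasp_force: 4.7
```

The lid is seated at 85 mm: the force rises and the position holds. Lift clear and check.

{"fn": "jog_arm", "kwargs": {
  "commands": [
    {"hand": 0, "slide": [0, 0, 4], "yaw": 0},
    {"hand": 0, "slide": [0, 0, 20], "yaw": 0},
    {"hand": 0, "slide": [0, 0, 60], "yaw": 0},
    {"hand": 0, "slide": [0, 0, 100], "yaw": 0},
    {"hand": 0, "slide": [-10, 20, 140], "yaw": 0},
    {"hand": 0, "slide": [-30, 50, 170], "yaw": 0},
    {"hand": 0, "slide": [-50, 85, 180], "yaw": 0},
    {"hand": 0, "slide": [-70, 120, 180], "yaw": 0},
    {"hand": 0, "slide": [-90, 155, 180], "yaw": 0},
    {"hand": 0, "slide": [-110, 190, 180], "yaw": 0},
    {"hand": 0, "slide": [-120, 205, 180], "yaw": 0},
    {"hand": 0, "slide": [-120, 205, 180], "yaw": 0}
  ]
}}

```text
clock: 15.75
eef_pos: [0.469, 0.3099, 0.2641]
orientation: [0.0, 0.171, 0.985, 0.001]
wrist_force: [-0.7, -0.3, 0.5]
finger_gap: 0.0
grasp_force: 0.0
```

Run:
```python
from h import *
s=snap('side','side5');a=s['frame'][130:290,255:415,::-1]
t=snap('top','top5');b=t['frame'][165:305,205:365,::-1]
a=cv2.resize(a,(400,400),interpolation=cv2.INTER_CUBIC);b=cv2.resize(b,(400,350),interpolation=cv2.INTER_CUBIC)
cv2.imwrite('pics/c5.png',np.hstack([a,np.vstack([b,np.zeros((50,400,3),np.uint8)])]))
```

```text
(no output)
```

View pics/c5.png

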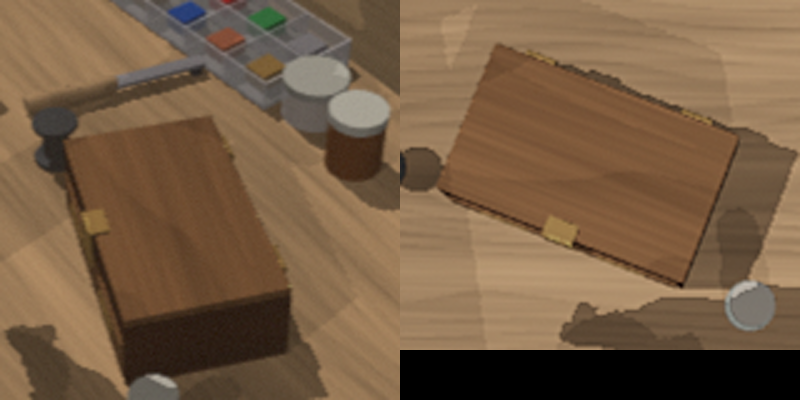

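The lid lies flat with its tongue (left crop 95,222) in front of the flush drawers. The case, jar and spool are where they were.

```bash
python3 -c "
from workcell import robot
print(robot.sign_off())"
```

```text
the job is handed in; nothing more can be done
None
```

The case is closed: I pushed both drawers home, then swung the lid down until it seated. The job was handed in at about 16 s, with the case and the things around it still in place in the final pictures.

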